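# Turn the spectacle rinsing tray under the pump and give it a dose

## Task

Turn the grey rinsing tray with the spectacles in it a quarter turn counter-clockwise (seen from above) by pushing its free far corner round, while its near corner stays in the curved metal socket and the tray stays flat on the desk, until it sits square beside the pump bottle with the nozzle over it. Then press the pump head fully down to its stop and let it come back up. Do not press the pump before the tray is in place, and leave the other things on the desk where they are.

Things in the scene. Friction and masses are not known exactly. Their poses are not given: they have to be found in the camera images.
- station: Fixed rinsing station: curved metal socket, pump bottle (62 in diameter, axis at x 82, y 172) and the flat 6 mm strip joining them (x -64 to -24 behind the socket, then y 148 to 208). Origin on the desk at the socket's centre, z up, x roughly away from the robot, y to the left. In the end the tray's x axis lies along this y axis, its pillar axes bounding x 0 to 160, y 0 to 110.
- socket (a point): Centre of the socket at desk level: an upright arc wall 30 high, inner radius 17.5, 7 thick, smooth (friction about 0.2), wrapping the robot's side and open to the station's +x, so that pulling the tray that way takes its pillar out.
- tray: Loose grey plastic tray, 0.3 to 0.55 kg, sliding on the desk. Four round corner pillars, radius 16, 46 high, axes at (0, 0), (110, 0), (0, -160), (110, -160) of its frame; walls 42 high, 4 thick, outer faces 8 inside the pillar axes. Origin under the pillar in the socket, z up. At the start its axes are within 0.12 rad of the station's; it must turn +90 degrees (counter-clockwise).
- tray_pivot (a point): The tray's pillar axis that sits in the socket, at the underside (the tray's origin).
- tray_far (a point): The free far corner, diagonally opposite the socket: pillar axis at (110, -160), 23 above the desk. Push this pillar, or the end wall beside it (outer face y = -152, about x = 75 of the tray's frame) towards the tray's +y, following its arc about the socket, and the tray turns about the socket.
- tray_mid (a point): Centre of the tray, half-way up its walls (21 above its underside).
- spectacles_mid (a point): Centre of the folded black-framed spectacles standing in the tray (124 long, 28 deep, 36 high); they just ride along.
- pump (a joint): Pump head travel: 0 = up, 0.016 m = fully down on its stop. A spring pushes back with 2.4 N at the top and 7.2 N at the stop, and returns it when released.
- pump_top (a point): Centre of the flat top of the pump head (disc 36 in diameter, 194 above the desk when up; moves with it). A 10 thick nozzle points from it to the station's -y, 87 long, its axis 10 below the top, bent down at the end to 27 below the top; the head does not turn.
- case: Bystander: black spectacle case 158 x 62 x 41, origin under its centre.
- cleaner: Bystander: amber bottle, 56 in diameter, 140 high, origin under its centre.
- mug: Bystander: white mug, 80 in diameter, 90 high, origin under its centre.
- driver: Bystander: small screwdriver, 130 long, lying flat to the right of the tray.
- mouse: Bystander: white computer mouse 105 x 60 x 33, origin under its centre.
- carton: Bystander: cardboard carton 170 x 90 x 60, origin under its centre.
- dish: Bystander: steel bowl, 110 in diameter, 40 high, origin under its centre.
Mind the look-alikes: they are no part of the job. Of the things that look like the tray, the middle-sized one is meant.

How it is judged:
By the outcome, as a careful person would: the job done as asked, in the order asked, and still so for the second after the job is handed in, with the robot touching nothing.
It also fails if it takes over 58 s, if anything falls off the work surface, if the arm or the gripper's body presses on something with over 40 N, if the wrist force passes 120 N, or if a joint passes its speed limit or range.

## Robot

A 7-joint arm with a two-finger parallel gripper is mounted at the origin on the work surface. World frame = base frame: x ahead of the robot, y to its left, z up, the work surface at z = 0. Lengths are in m, angles in degrees, forces in N, time in s.
With the tool pointing down it reaches from about 0.425 to 0.875 m from the base axis. Payload 4.7 kg.
Tool frame: the origin (TCP) lies on the mounting face of the last link; the fingertips stand 182 mm ahead of it and the grasp point (between the pads) lies 164 mm ahead of it; z points along the fingers, x is the direction in which the jaws open and shut, and the axes are right-handed (so a half turn about z gives the same grasp; the last joint's range is limited). The gripper opens to 87 mm and grips with 3 to 60 N. Pads are 19 mm wide; open, the fingers measure 117 mm over their backs; the gripper's body (75 mm by 190 mm) begins 51 mm behind the grasp point.
Start: joints at [-65.197, 18.392, -4.016, 83.108, 1.295, 78.541, -3.26], TCP at [0.264, 0.594, 0.405] pointing down, gripper open.
Joint ranges: [-163.93, 163.93], [-17.29, 119.83], [-79.2, 71.16], [3.27, 140.29], [-89.18, 269.18], [5.43, 117.66], [-154.24, 154.24]. Speed limits (degrees/s): [147.25, 147.25, 180, 180, 180, 180, 180].

## Interface

Orientations are given as [roll, pitch, yaw] about the fixed x, y, z axes, in that order (R = Rz(yaw) Ry(pitch) Rx(roll)).
In Python, from cell import status, cams, env, outline_of, landmark_of gives the robot as it stands. The module is installed in compiled form; this text tells all that it offers.
- The arm moves only by the tool jog_arm, never from a script. Its argument "rows" is a list of rows, each a list of 7 numbers: the closure, from 0 (fully open) to 1 (shut), then the shift along the tool's x, y, z in m, then the turn, a rotation vector about the tool's x, y, z in degrees. A call has 1 to 12 rows; each row shifts and turns the commanded pose from where the row before left it, along the tool's axes as they then stand; what a row does not reach is not made up. A row lasts 1/12 s, in which the tool goes at most 41.7 mm and 7.16 degrees, less where a joint would pass 70% of its speed; a pose out of reach is approached as far as the arm can. A call with a gripper value outside its range is refused whole. The fingers move at their own pace and stop on an object; "grip_force" is the grip in N (left out, the last holds). Time passes only in rows, so rows that do not move let the fingers close. It gives the time, the measured TCP pose, the force and the opening at its end, in the units of the state.
- status.get_obs(): the state, without advancing time (a new reading comes with each control period).
- cams.read_camera(name): name is "scene" or "top" or "wrist"; returns (picture, depth): 420x560x3 uint8, red, green, blue; 420x560 float32, m along the optical axis (not along the pixel's ray), 0 where there is no reading.
- cams.camera_params(name): a dict with "vfov" (degrees; the focal length in pixels is half the picture's height over the tangent of half this angle, whatever the lens; pixels are square), "cx", "cy" (the principal point, pixels), "eye" and "attitude" of the camera in the world. Camera axes: x right, y up, looking along -z (the intrinsics and any distortion apply to the point x, -y, -z); pixel columns grow to the right and rows downward; lengths in m; the calibration is good to about 2 mm. A picture is of the moment at which its call begins: read the wrist's pose just before it. camera_params takes no time and is no camera call; for the wrist camera it gives the pose at the moment of the call.
- env.sign_off(): hands the job in, once; it reports no verdict.
Trained networks look in the newest picture that a camera, given by its name, has taken for a name from the list of things; names that differ only in an ending like _2 or _b are one class to them, and where a whole thing is asked for, a point or a joint stands for the part that bears it (a point fixed in the world has none). Each returns a list of dicts, best first, with "conf" (0 to 1); they miss things now and then, are a little off and sometimes report something else, mostly with a low value. They report only what shows in the picture. A call takes as long as a camera call. They do not tell look-alikes from the thing itself.
- outline_of(camera, name): "pixels" (420x560 bool, what is visible of it) and "box" ([left, top, right, bottom] in pixels, round what is visible of it).
- landmark_of(camera, name): "position" ([row, column] in pixels: a listed point, or the origin of a listed thing).
The state is a dict: "time_s": time; "qpos": joint angles; "joint_velocities": joint speeds; "effort": joint torques, N m; "tool_pos": TCP position; "tool_rot": TCP orientation; "force": force on the tool from outside, world axes, zero at the start; "wrist_torque": the same for the moment, N m; "grip_width": finger opening in m.
Only numpy, scipy, OpenCV 4.12 (cv2) and the standard library are available. Lean on these libraries where they do the work, as an engineer would, in place of code of your own. Each camera call takes 0.05 s, during which the arm holds its last target. There are 200 camera calls.

## Working session

There is one attempt and no reset: what is moved stays moved. The work goes in short steps, Python scripts to look and compute and a tool call to move; the robot and the scene stay as the last step left them, time stands still between calls to the robot, and variables do not carry over. Pictures are saved under pics/ and viewed, about 8 in all and at most 12, crops included, and the job is handed in when it is done.

Besides the shell and the picture viewer there is one more tool, called after "Request:" as name(argument=value, ...) on one line, values as JSON. jog_arm: Moves the arm, as the interface text tells. Its arguments: {"type":"object","properties":{"rows":{"type":"array"},"grip_force":{"type":"number"}},"required":["rows"]}

```bash
mkdir -p pics; ls
cat > h.py <<'E'
import numpy as np, cv2
from cell import status, cams, env, outline_of, landmark_of
def shot(c,fn=None):
    P=cams.camera_params(c); im,d=cams.read_camera(c)
    if fn: cv2.imwrite('pics/'+fn,im[:,:,::-1])
    return P,im,d
E
python3 - <<'E'
from h import *
for c in('scene','top'):
    P,im,d=shot(c,c+'0.png'); print(c,P)
print(status.get_obs())
E
```

```text
pics
scene {'vfov': 56.905470451445225, 'cx': 282.72392275582143, 'cy': 215.64093648640298, 'eye': array([ 1.26756765, -0.06732692,  0.85620689]), 'attitude': array([45.0175157 , -0.79299421, 85.8975423 ])}
top {'vfov': 43.8592528229355, 'cx': 284.05441184851327, 'cy': 199.63654541924564, 'eye': array([ 0.26880367, -0.01376508,  1.56784759]), 'attitude': array([ 1.10539622e+01,  2.79406631e-02, -8.84013668e+01])}
{'time_s': 0.1, 'qpos': array([-65.19671821,  18.4323423 ,  -4.01484431,  83.16863381,
         1.29638418,  78.5433681 ,  -3.26119357]), 'joint_velocities': array([ 0.00368018, -0.15182667,  0.07850877, -0.1263395 , -0.0283546 ,
        0.04817617,  0.04329486]), 'effort': array([-9.44611129e-04, -4.92578173e+01, -4.06368971e-01, -3.13400638e+01,
       -6.42739562e-02,  3.94765392e-02,  7.32853232e-05]), 'tool_pos': array([0.26428966, 0.59362451, 0.40379223]), 'tool_rot': array([1.79992750e+02, 9.90330657e-02, 6.60047528e+01]), 'force': array([-0.02588816,  0.52494046,  0.04185853]), 'wrist_torque': array([-0.07198574,  0.01557917,  0.02648233]), 'grip_width': 0.08730803779032689}
```

View pics/scene0.png

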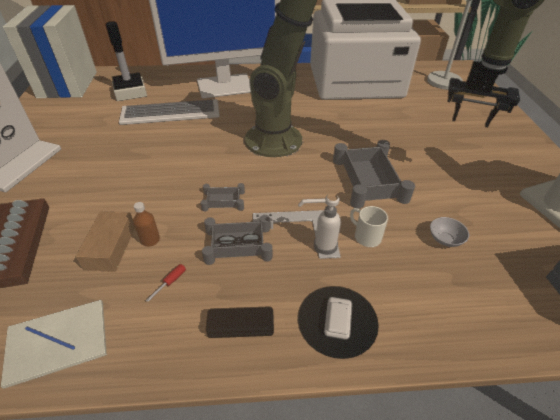

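View pics/top0.png

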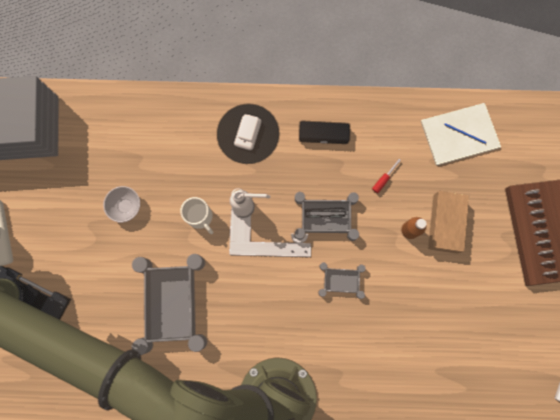

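The top view shows three grey trays: small at (343,281), middle at (327,216) and large at (170,302). The middle one holds the spectacles, and its near-left pillar is in the socket at (300,237), so it is the one meant. The pump is at (242,200). I'll confirm this in one crop and measure.

```bash
cat >> h.py <<'E'
from scipy.spatial.transform import Rotation as R
def ray(P,r,c):
    f=210/np.tan(np.radians(P['vfov']/2))
    M=R.from_euler('xyz',P['attitude'],degrees=True).as_matrix()
    return M@np.array([(c-P['cx'])/f,-(r-P['cy'])/f,-1.0])
def atz(P,r,c,z):
    v=ray(P,r,c); return P['eye']+v*(z-P['eye'][2])/v[2]
def proj(P,X):
    f=210/np.tan(np.radians(P['vfov']/2))
    M=R.from_euler('xyz',P['attitude'],degrees=True).as_matrix()
    p=M.T@(np.array(X)-P['eye']); return P['cy']-p[1]/-p[2]*f, P['cx']+p[0]/-p[2]*f
E
python3 - <<'E'
from h import *
zs=dict(socket=0,tray_pivot=0,tray_far=.023,tray_mid=.021,pump_top=.194,case=0,cleaner=0,mug=0,driver=0,mouse=0,dish=0,carton=0,station=0)
for c in('top','scene'):
    P,im,d=shot(c)
    # cloud check: table points depth
    if c=='top':
        crop=im[160:310,180:430]
        cv2.imwrite('pics/crop1.png',cv2.resize(crop[:,:,::-1],None,fx=3.2,fy=3.2,interpolation=cv2.INTER_CUBIC)[:600,:800])
    for (r,q) in [(150,300),(50,450) if c=='scene' else (150,100),(330,450),(340,100),(100,400)]:
        print(c,'tbl',r,q,(P['eye']+ray(P,r,q)*d[r,q]).round(3))
    for n,z in zs.items():
        for L in landmark_of(c,n)[:3]:
            r,q=L['position']; print(c,n,round(L['conf'],2),np.round([r,q]),atz(P,r,q,z).round(4))
E
```

```text
top tbl 150 300 [ 0.736 -0.05  -0.005]
top tbl 150 100 [0.716 0.573 0.002]
top tbl 330 450 [ 0.201 -0.499  0.002]
top tbl 340 100 [0.196 0.297 0.655]
top tbl 100 400 [ 0.909 -0.365 -0.003]
top socket 0.63 [235. 299.] [ 0.4671 -0.053   0.    ]
top tray_pivot 0.95 [270. 144.] [0.3503 0.4089 0.    ]
top tray_pivot 0.6 [234. 298.] [ 0.4718 -0.0489  0.    ]
top tray_pivot 0.6 [291. 318.] [ 0.3011 -0.1138  0.    ]
top tray_far 0.96 [268. 363.] [ 0.3718 -0.2434  0.023 ]
top tray_far 0.9 [198. 355.] [ 0.5821 -0.2183  0.023 ]
top tray_far 0.75 [342. 195.] [0.1465 0.2391 0.023 ]
top tray_mid 0.95 [278. 344.] [ 0.34   -0.1873  0.021 ]
top tray_mid 0.87 [214. 325.] [ 0.53  -0.13   0.021]
top tray_mid 0.34 [230. 410.] [ 0.4895 -0.3833  0.021 ]
top pump_top 0.59 [194. 243.] [0.55   0.1063 0.194 ]
top case 0.89 [135. 320.] [ 0.7847 -0.1121  0.    ]
top cleaner 0.81 [231. 411.] [ 0.4884 -0.3915  0.    ]
top cleaner 0.65 [138. 246.] [0.77   0.1219 0.    ]
top mug 0.94 [216. 197.] [0.5177 0.2603 0.    ]
top driver 0.68 [173. 387.] [ 0.6668 -0.321   0.    ]
top mouse 0.66 [134. 247.] [0.7816 0.1171 0. 
[... 944 characters left out ...]
d 0.7 [198. 227.] [ 0.3443 -0.1669  0.021 ]
scene pump_top 0.67 [194. 331.] [0.5372 0.1187 0.194 ]
scene pump_top 0.27 [229. 262.] [ 0.6476 -0.061   0.194 ]
scene case 0.56 [323. 242.] [ 0.7779 -0.1211  0.    ]
scene cleaner 0.81 [240. 150.] [ 0.4929 -0.39    0.    ]
scene mug 0.77 [236. 365.] [ 0.5152  0.2442 -0.    ]
scene driver 0.87 [286. 168.] [ 0.6583 -0.3142  0.    ]
scene mouse 0.86 [319. 338.] [0.7811 0.1154 0.    ]
scene dish 0.9 [242. 442.] [0.5494 0.4673 0.    ]
scene carton 0.82 [244. 110.] [ 0.5021 -0.5013  0.    ]
scene carton 0.72 [315. 339.] [0.7709 0.1209 0.    ]
scene carton 0.43 [255. 208.] [ 0.5578 -0.2176  0.    ]
scene station 0.55 [232. 264.] [ 0.4789 -0.0558 -0.    ]
```

View pics/crop1.png

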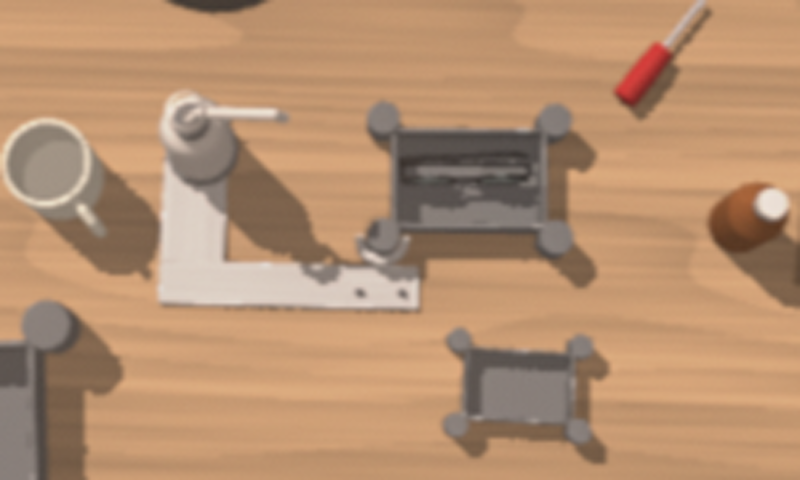

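The crop confirms it. The middle tray is at crop (470,180) with the spectacles inside and its pillar (380,236) in the socket cup. The small tray is at (520,385), and the large one is at lower left. Next I'll fit the poses to the known sizes.

```bash
cat > fit.py <<'E'
from h import *
from scipy.optimize import least_squares
P=cams.camera_params('top')
px=lambda u,v:((v+.5)/3.2+160-.5,(u+.5)/3.2+180-.5)
W=lambda u,v,z: atz(P,*px(u,v),z)[:2]
T=[((0,0),W(380,236,.046)),((110,0),W(383,120,.046)),((110,-160),W(555,121,.046)),((0,-160),W(555,239,.046))]
def tf(p,q): c,s=np.cos(p[2]),np.sin(p[2]); return np.array([p[0]+c*q[0]-s*q[1],p[1]+s*q[0]+c*q[1]])
f=lambda p:np.ravel([tf(p,np.array(a)/1e3)-w for a,w in T])
s=least_squares(f,[.47,-.05,0]); print('tray',s.x[:2].round(4),np.degrees(s.x[2]).round(2),(f(s.x)*1e3).round(1))
# station: lines of strip (coord idx, value)
L=[(0,-64,W(165,303,.006)),(0,-64,W(410,309,.006)),(0,-24,W(232,263,.006)),(0,-24,W(300,265,.006)),(1,208,W(161,290,.006)),(1,208,W(163,190,.006)),(1,148,W(225,255,.006)),(1,148,W(227,200,.006))]
def inv(p,w): c,s_=np.cos(p[2]),np.sin(p[2]); d=w-p[:2]; return np.array([c*d[0]+s_*d[1],-s_*d[0]+c*d[1]])
g=lambda p:np.array([inv(p,w)[i]-v/1e3 for i,v,w in L])
t=least_squares(g,[.47,-.05,0]); print('station',t.x[:2].round(4),np.degrees(t.x[2]).round(2),(g(t.x)*1e3).round(1))
pt=tf(t.x,(.082,.172)); print('pump world',pt, 'proj px',proj(P,[*pt,.194]))
print('pump by crop (188,112)',W(188,112,.194))
for a in [(75,-152),(75,-165),(110,-160)]: print(a,tf(s.x,np.array(a)/1e3))
E
python3 fit.py
```

```text
tray [ 0.4659 -0.0505] 0.63 [-0.3 -0.9  1.1  0.7 -0.6  0.6 -0.2 -0.4]
station [ 0.4673 -0.0535] 0.41 [ 1.   0.1 -0.3 -0.8 -1.1  0.9  0.2  0. ]
pump world [0.5480509  0.11908778] proj px (np.float64(194.36591598220622), np.float64(237.81502719914636))
pump by crop (188,112) [0.54729881 0.11746288]
(75, -152) [ 0.54255154 -0.20168819]
(75, -165) [ 0.54269399 -0.21468741]
(110, -160) [ 0.5776371  -0.20930419]
```

```bash
cat > plan.py <<'E'
import sys,numpy as np,json
# plan(p0,yaw0,list of (x,y,z,yaw)) -> rows (tool down)
def rows(cur,wps,c=1,nd=4):
    out=[];x=np.array(cur[:3]);y=cur[3]
    for w in wps:
        d=np.array(w[:3])-x; s=np.radians(y); 
        t=[d[0]*np.cos(s)+d[1]*np.sin(s), d[0]*np.sin(s)-d[1]*np.cos(s), -d[2]]
        t=np.round(t,nd); dy=round(y-w[3],2)
        out.append([c,*[float(v) for v in t],0,0,dy])
        x=x+np.array([t[0]*np.cos(s)+t[1]*np.sin(s), t[0]*np.sin(s)-t[1]*np.cos(s), -t[2]]); y=y-dy
    print(json.dumps(out)); print('end',x.round(4),y); return x,y
def lin(a,b,n): a,b=np.array(a),np.array(b); return [tuple(a+(b-a)*(k+1)/n) for k in range(n)]
E
python3 - <<'E'
from plan import *
a=(.264,.594,.404,66); b=(.5,.2,.404,30); c=(.543,-.25,.404,0)
x,y=rows(a,lin(a,b,12),nd=3); rows((*x,y),lin((*x,y),c,12),nd=3)
E
```

```text
[[1, -0.022, 0.031, -0.0, 0, 0, 3.0], [1, -0.02, 0.033, -0.0, 0, 0, 3.0], [1, -0.019, 0.033, -0.0, 0, 0, 3.0], [1, -0.017, 0.035, -0.0, 0, 0, 3.0], [1, -0.015, 0.035, -0.0, 0, 0, 3.0], [1, -0.013, 0.036, -0.0, 0, 0, 3.0], [1, -0.011, 0.036, -0.0, 0, 0, 3.0], [1, -0.009, 0.037, -0.0, 0, 0, 3.0], [1, -0.008, 0.038, -0.0, 0, 0, 3.0], [1, -0.005, 0.038, -0.0, 0, 0, 3.0], [1, -0.004, 0.038, -0.0, 0, 0, 3.0], [1, -0.001, 0.038, -0.0, 0, 0, 3.0]]
end [0.4998 0.2002 0.404 ] 30.0
[[1, -0.016, 0.034, -0.0, 0, 0, 2.5], [1, -0.014, 0.035, -0.0, 0, 0, 2.5], [1, -0.012, 0.036, -0.0, 0, 0, 2.5], [1, -0.011, 0.036, -0.0, 0, 0, 2.5], [1, -0.01, 0.036, -0.0, 0, 0, 2.5], [1, -0.008, 0.037, -0.0, 0, 0, 2.5], [1, -0.006, 0.037, -0.0, 0, 0, 2.5], [1, -0.005, 0.038, -0.0, 0, 0, 2.5], [1, -0.002, 0.037, -0.0, 0, 0, 2.5], [1, -0.002, 0.038, -0.0, 0, 0, 2.5], [1, 0.0, 0.038, -0.0, 0, 0, 2.5], [1, 0.002, 0.037, -0.0, 0, 0, 2.5]]
end [ 0.5426 -0.2498  0.404 ] 0.0
```

Request:
jog_arm(rows=[[1,-0.022,0.031,0,0,0,3],[1,-0.02,0.033,0,0,0,3],[1,-0.019,0.033,0,0,0,3],[1,-0.017,0.035,0,0,0,3],[1,-0.015,0.035,0,0,0,3],[1,-0.013,0.036,0,0,0,3],[1,-0.011,0.036,0,0,0,3],[1,-0.009,0.037,0,0,0,3],[1,-0.008,0.038,0,0,0,3],[1,-0.005,0.038,0,0,0,3],[1,-0.004,0.038,0,0,0,3],[1,-0.001,0.038,0,0,0,3]], grip_force=20)

```text
time_s: 2.5
tool_pos: [0.5008, 0.1981, 0.4052]
tool_rot: [-180.0, -0.1, 29.9]
force: [1.3, -0.6, -0.7]
grip_width: 0.015
```

Request:
jog_arm(rows=[[1,-0.016,0.034,0,0,0,2.5],[1,-0.014,0.035,0,0,0,2.5],[1,-0.012,0.036,0,0,0,2.5],[1,-0.011,0.036,0,0,0,2.5],[1,-0.01,0.036,0,0,0,2.5],[1,-0.008,0.037,0,0,0,2.5],[1,-0.006,0.037,0,0,0,2.5],[1,-0.005,0.038,0,0,0,2.5],[1,-0.002,0.037,0,0,0,2.5],[1,-0.002,0.038,0,0,0,2.5],[1,0,0.038,0,0,0,2.5],[1,0.002,0.037,0,0,0,2.5]])

```text
time_s: 3.5
tool_pos: [0.5428, -0.2518, 0.4052]
tool_rot: [-180.0, -0.1, -0.1]
force: [0.0, 0.4, 0.8]
grip_width: 0.0005
```

Request:
jog_arm(rows=[[1,0,0,0,0,0,0],[1,0,0,0,0,0,0]])

```text
time_s: 3.67
tool_pos: [0.5422, -0.2528, 0.4047]
tool_rot: [179.9, 0.0, -0.3]
force: [0.1, 0.5, -0.2]
grip_width: 0.0004
```

Request:
jog_arm(rows=[[1,0,0,0.035,0,0,0],[1,0,0,0.035,0,0,0],[1,0,0,0.035,0,0,0],[1,0,0,0.035,0,0,0],[1,0,0,0.035,0,0,0],[1,0,0,0.033,0,0,0],[1,0,0,0,0,0,0],[1,0,-0.01,0,0,0,0],[1,0,-0.01,0,0,0,0],[1,0,-0.005,0,0,0,0],[1,0,0,0,0,0,0],[1,0,0,0,0,0,0]])

```text
time_s: 4.67
tool_pos: [0.544, -0.2241, 0.1987]
tool_rot: [180.0, -0.2, 0.1]
force: [-0.2, -0.2, 0.8]
grip_width: 0.0001
```

Request:
jog_arm(rows=[[1,0,-0.004,0,0,0,0],[1,0,-0.004,0,0,0,0],[1,0,0,0,0,0,0]])

```text
time_s: 4.92
tool_pos: [0.5431, -0.2161, 0.197]
tool_rot: [-180.0, -0.0, 0.0]
force: [-1.3, -0.3, 0.8]
grip_width: 0.0006
```

Request:
jog_arm(rows=[[1,0,-0.004,0,0,0,0],[1,0,0,0,0,0,0]])

```text
time_s: 5.08
tool_pos: [0.5431, -0.2128, 0.1969]
tool_rot: [180.0, -0.0, 0.0]
force: [0.3, -0.5, -0.5]
grip_width: 0.0003
```

Request:
jog_arm(rows=[[1,0.0042,-0.002,0,0,0,-1.5],[1,0.0042,-0.002,0,0,0,-1.5],[1,0.0042,-0.002,0,0,0,-1.5],[1,0.0042,-0.002,0,0,0,-1.5],[1,0.0042,-0.002,0,0,0,-1.5],[1,0.0042,-0.002,0,0,0,-1.5],[1,0.0042,-0.002,0,0,0,-1.5],[1,0.0042,-0.002,0,0,0,-1.5],[1,0.0042,-0.002,0,0,0,-1.5],[1,0.0042,-0.002,0,0,0,-1.5]])

```text
time_s: 5.92
tool_pos: [0.5828, -0.1881, 0.1968]
tool_rot: [180.0, -0.0, 15.2]
force: [1.0, -2.0, -3.0]
grip_width: 0.0004
```

Run:
```python
from h import *
P,im,d=shot('top'); o=status.get_obs(); print(o['tool_pos'],o['force'])
a=cv2.resize(im[160:260,210:400,::-1],None,fx=4,fy=4,interpolation=cv2.INTER_CUBIC)
cv2.imwrite('pics/c2.png',a)
```

```text
[ 0.58360606 -0.18715132  0.19691237] [ 2.31947425 -2.91575121 -1.27806803]
```

View pics/c2.png

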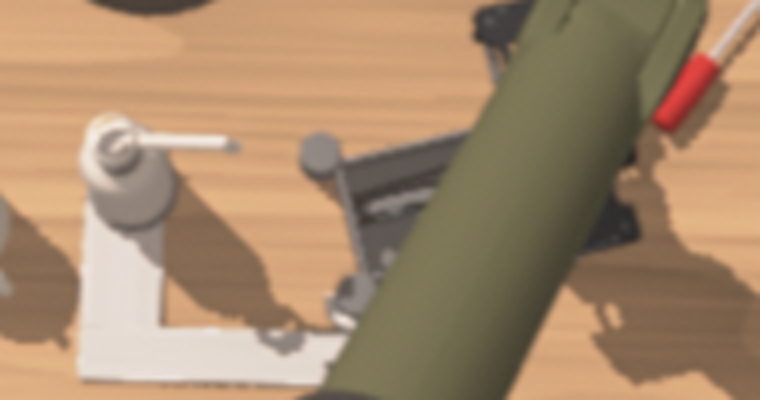

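The picture shows the tray turning (left-far pillar at (320,155)) with the pivot pillar (355,295) still in the socket. I'll continue round the arc.

Request:
jog_arm(rows=[[1,0.0042,-0.002,0,0,0,-1.5],[1,0.0042,-0.002,0,0,0,-1.5],[1,0.0042,-0.002,0,0,0,-1.5],[1,0.0042,-0.002,0,0,0,-1.5],[1,0.0042,-0.002,0,0,0,-1.5],[1,0.0042,-0.002,0,0,0,-1.5],[1,0.0042,-0.002,0,0,0,-1.5],[1,0.0042,-0.002,0,0,0,-1.5],[1,0.0042,-0.002,0,0,0,-1.5],[1,0.0042,-0.002,0,0,0,-1.5],[1,0.0042,-0.002,0,0,0,-1.5],[1,0.0042,-0.002,0,0,0,-1.5]])

```text
time_s: 6.97
tool_pos: [0.6192, -0.1462, 0.1969]
tool_rot: [180.0, -0.0, 33.2]
force: [1.0, -3.3, 1.3]
grip_width: 0.0006
```

Request:
jog_arm(rows=[[1,0.0042,-0.002,0,0,0,-1.5],[1,0.0042,-0.002,0,0,0,-1.5],[1,0.0042,-0.002,0,0,0,-1.5],[1,0.0042,-0.002,0,0,0,-1.5],[1,0.0042,-0.002,0,0,0,-1.5],[1,0.0042,-0.002,0,0,0,-1.5],[1,0.0042,-0.002,0,0,0,-1.5],[1,0.0042,-0.002,0,0,0,-1.5],[1,0.0042,-0.002,0,0,0,-1.5],[1,0.0042,-0.002,0,0,0,-1.5],[1,0.0042,-0.002,0,0,0,-1.5],[1,0.0042,-0.002,0,0,0,-1.5]])

```text
time_s: 7.97
tool_pos: [0.641, -0.0948, 0.1967]
tool_rot: [-180.0, -0.0, 51.2]
force: [0.5, -2.5, 0.5]
grip_width: 0.0006
```

Run:
```python
from h import *
P,im,d=shot('scene'); o=status.get_obs(); print(o['tool_pos'],o['tool_rot'],o['force'],o['qpos'])
a=cv2.resize(im[150:300,190:390,::-1],None,fx=3.5,fy=3.5,interpolation=cv2.INTER_CUBIC)
cv2.imwrite('pics/c3.png',a)
r=np.array([.4666,-.052]);t=o['tool_pos'][:2]-r;a=-np.radians(o['tool_rot'][2]);print(t[0]*np.cos(a)-t[1]*np.sin(a),t[0]*np.sin(a)+t[1]*np.cos(a))
```

```text
[ 0.64132352 -0.0934784   0.19669586] [-1.79968391e+02 -6.27123194e-02  5.12958569e+01] [ 0.5485533  -1.01813226  0.73294783] [-11.1154482   29.03272194  21.8410522   96.06594032 -12.47381768
  57.29655779  66.30772413]
0.07688532857094474 -0.16228805794798615
```

View pics/c3.png

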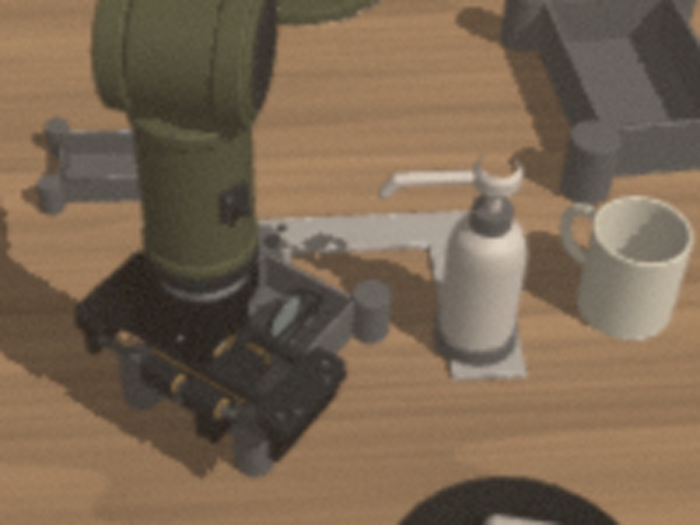

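The tray is about halfway round: pillar (255,445) leads and the socket still holds the pivot. The pump (490,180) is clear of the gripper. Continuing to about 87°.

Request:
jog_arm(rows=[[1,0.0042,-0.002,0,0,0,-1.5],[1,0.0042,-0.002,0,0,0,-1.5],[1,0.0042,-0.002,0,0,0,-1.5],[1,0.0042,-0.002,0,0,0,-1.5],[1,0.0042,-0.002,0,0,0,-1.5],[1,0.0042,-0.002,0,0,0,-1.5],[1,0.0042,-0.002,0,0,0,-1.5],[1,0.0042,-0.002,0,0,0,-1.5],[1,0.0042,-0.002,0,0,0,-1.5],[1,0.0042,-0.002,0,0,0,-1.5],[1,0.0042,-0.002,0,0,0,-1.5],[1,0.0042,-0.002,0,0,0,-1.5]])

```text
time_s: 9.02
tool_pos: [0.646, -0.0394, 0.1967]
tool_rot: [-180.0, -0.0, 69.2]
force: [0.4, -0.4, 0.2]
grip_width: 0.0002
```

Request:
jog_arm(rows=[[1,0.0042,-0.002,0,0,0,-1.5],[1,0.0042,-0.002,0,0,0,-1.5],[1,0.0042,-0.002,0,0,0,-1.5],[1,0.0042,-0.002,0,0,0,-1.5],[1,0.0042,-0.002,0,0,0,-1.5],[1,0.0042,-0.002,0,0,0,-1.5],[1,0.0042,-0.002,0,0,0,-1.5],[1,0.0042,-0.002,0,0,0,-1.5],[1,0.0042,-0.002,0,0,0,-1.5],[1,0.0042,-0.002,0,0,0,-1.5],[1,0.0042,-0.002,0,0,0,-1.5],[1,0,0,0,0,0,0]])

```text
time_s: 10.02
tool_pos: [0.6351, 0.0114, 0.1967]
tool_rot: [-180.0, -0.1, 85.7]
force: [1.3, 0.1, -0.3]
grip_width: 0.0004
```

Run:
```python
from h import *
P,im,d=shot('top'); o=status.get_obs(); print(o['tool_pos'],o['tool_rot'],o['force'])
a=cv2.resize(im[150:260,210:350,::-1],None,fx=5,fy=5,interpolation=cv2.INTER_CUBIC)
cv2.imwrite('pics/c4.png',a)
r=np.array([.4666,-.052]);t=o['tool_pos'][:2]-r;a=-np.radians(o['tool_rot'][2]);print(t[0]*np.cos(a)-t[1]*np.sin(a),t[0]*np.sin(a)+t[1]*np.cos(a))
```

```text
[0.63510805 0.01094619 0.19669876] [-1.79956296e+02 -5.07922232e-02  8.55923474e+01] [ 0.11965282 -0.6595276  -0.82038613]
0.07571024381563311 -0.16317212879406365
```

View pics/c4.png

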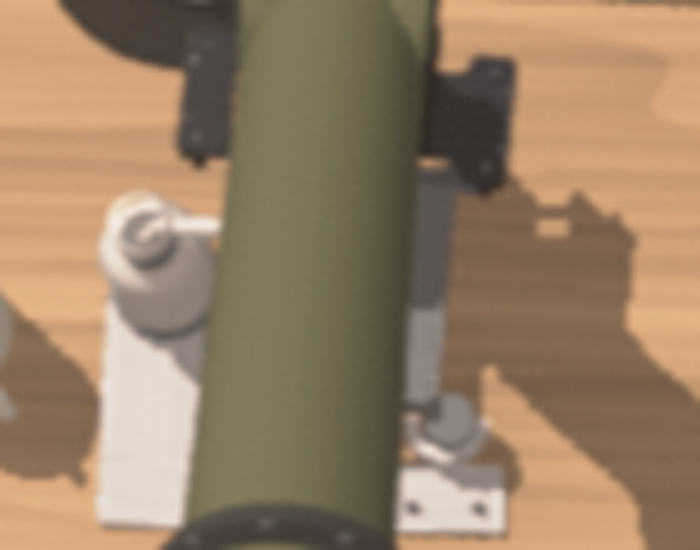

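The pivot pillar at (452,425) is still inside the socket. The right wall leans about 4° short of square, which agrees with the tool yaw of 85.6°. Next I'll push the last degrees, then back off and measure.

Request:
jog_arm(rows=[[1,0.0042,-0.002,0,0,0,-1.5],[1,0.0042,-0.002,0,0,0,-1.5],[1,0.0028,-0.0013,0,0,0,-1],[1,0,0,0,0,0,0],[1,0,0,0,0,0,0]])

```text
time_s: 10.48
tool_pos: [0.6305, 0.0219, 0.1967]
tool_rot: [-180.0, -0.0, 89.5]
force: [0.6, 0.7, 0.5]
grip_width: 0.0009
```

Request:
jog_arm(rows=[[1,0,0.005,0,0,0,0],[1,0,0.02,0,0,0,0],[1,0,0.03,0,0,0,0],[1,0,0.02,-0.025,0,0,0],[1,0,0,-0.04,0,0,0],[1,0,0,-0.04,0,0,0],[1,0,0,-0.04,0,0,0],[1,0,0,-0.04,0,0,0],[1,0,0,-0.02,0,0,0],[1,-0.04,0,0,0,0,0],[1,-0.04,0,0,0,0,0],[1,-0.04,0,0,0,0,0]])

```text
time_s: 11.48
tool_pos: [0.7049, -0.0999, 0.4026]
tool_rot: [179.9, 0.0, 89.6]
force: [0.5, -0.1, -0.4]
grip_width: 0.0006
```

Request:
jog_arm(rows=[[1,-0.04,0,0,0,0,0],[1,-0.04,0,0,0,0,0],[1,-0.04,0,0,0,0,0],[1,-0.04,0,0,0,0,0],[1,0,0,0,0,0,0],[1,0,0,0,0,0,0]])

```text
time_s: 11.98
tool_pos: [0.7019, -0.2642, 0.4011]
tool_rot: [-179.9, 0.1, 89.1]
force: [0.3, 0.0, 0.3]
grip_width: 0.0003
```

Run:
```python
from h import *
P,im,d=shot('top'); o=status.get_obs(); print(o['tool_pos'],o['tool_rot'],o['force'],o['time_s'])
a=cv2.resize(im[150:260,210:350,::-1],None,fx=5,fy=5,interpolation=cv2.INTER_CUBIC)
cv2.imwrite('pics/c5.png',a)
```

```text
[ 0.7029795  -0.26088539  0.40115736] [-1.79948081e+02 -2.36742993e-02  8.93412250e+01] [ 0.18479925 -0.17659273 -0.54652727] 12.0333
```

View pics/c5.png

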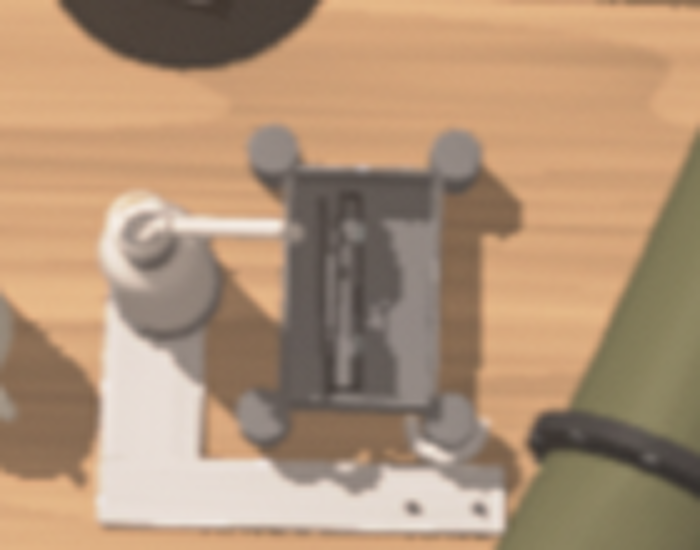

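```bash
cat > fit2.py <<'E'
from h import *
from scipy.optimize import least_squares
P=cams.camera_params('top')
W=lambda u,v,z: atz(P,(v+.5)/5+149.5,(u+.5)/5+209.5,z)[:2]
T=[((0,0),W(453,420,.046)),((110,0),W(263,415,.046)),((110,-160),W(273,152,.046)),((0,-160),W(457,158,.046))]
def tf(p,q): c,s=np.cos(p[2]),np.sin(p[2]); return np.array([p[0]+c*q[0]-s*q[1],p[1]+s*q[0]+c*q[1]])
f=lambda p:np.ravel([tf(p,np.array(a)/1e3)-w for a,w in T])
s=least_squares(f,[.47,-.05,1.5]); print('tray',s.x[:2].round(4),np.degrees(s.x[2]).round(2),(f(s.x)*1e3).round(1))
print([w.round(4) for _,w in T])
# strip edges for station yaw
a,b=W(110,525,.006),W(490,533,.006);print('strip yaw bottom',np.degrees(np.arctan2(*(a-b))),'via x/y')
a,b=W(108,310,.006),W(100,515,.006);print('left edge yaw',np.degrees(np.arctan2((a-b)[1],(a-b)[0])))
a,b=W(210,459,.006),W(400,466,.006);print('inner',np.degrees(np.arctan2(*(a-b))))
E
python3 fit2.py
```

```text
tray [ 0.4648 -0.054 ] 90.06 [-0.9  0.9 -0.9 -0.7  0.5 -0.2  1.3  0. ]
[array([ 0.4657, -0.0549]), array([0.4656, 0.0567]), array([0.6242, 0.0564]), array([ 0.6236, -0.0539])]
strip yaw bottom -0.39265529231898333 via x/y
left edge yaw 0.5075777088925758
inner 0.5202511074580737
```

```bash
python3 - <<'E'
from h import *
for c,(r0,r1,c0,c1) in dict(top=(180,210,225,255),scene=(180,225,295,345)).items():
    P,im,d=shot(c)
    Q=[P['eye']+ray(P,r,q)*d[r,q] for r in range(r0,r1) for q in range(c0,c1)]
    Q=np.array(Q);k=Q[(Q[:,2]>.187)&(Q[:,2]<.202)&(abs(Q[:,0]-.548)<.04)&(Q[:,1]>.09)]
    print(c,len(k),k.mean(0),k.min(0),k.max(0),np.median(k,0))
E
python3 - <<'E'
from plan import *
a=(.703,-.263,.402,89.3); b=(.69,.03,.402,89.3); c=(.548,.1185,.402,89.3)
x,y=rows(a,lin(a,b,8),nd=3); rows((*x,y),lin((*x,y),c,6),nd=3)
E
```

```text
top 54 [0.54693771 0.1148308  0.19181477] [0.53278342 0.09213098 0.18725772] [0.56595426 0.13539537 0.19788388] [0.54695325 0.11209438 0.1916772 ]
scene 67 [0.55707767 0.1122729  0.19147563] [0.54308012 0.09041811 0.18707267] [0.56862148 0.13495505 0.19660208] [0.558188   0.1097548  0.19132502]
[[1, 0.037, -0.002, -0.0, 0, 0, 0.0], [1, 0.036, -0.002, -0.0, 0, 0, 0.0], [1, 0.037, -0.002, -0.0, 0, 0, 0.0], [1, 0.036, -0.002, -0.0, 0, 0, 0.0], [1, 0.037, -0.002, -0.0, 0, 0, 0.0], [1, 0.037, -0.002, -0.0, 0, 0, 0.0], [1, 0.036, -0.003, -0.0, 0, 0, 0.0], [1, 0.037, -0.002, -0.0, 0, 0, 0.0]]
end [0.6896 0.0302 0.402 ] 89.3
[[1, 0.014, -0.024, -0.0, 0, 0, 0.0], [1, 0.015, -0.024, -0.0, 0, 0, 0.0], [1, 0.014, -0.023, -0.0, 0, 0, 0.0], [1, 0.015, -0.024, -0.0, 0, 0, 0.0], [1, 0.014, -0.024, -0.0, 0, 0, 0.0], [1, 0.015, -0.024, -0.0, 0, 0, 0.0]]
end [0.5477 0.1189 0.402 ] 89.3
```

The tray is square: yaw 90.1° against a station yaw of about 0.4°, with the pivot within 2 mm of the socket centre. The nozzle tip (295,230) is over the tray. Now the pump.

Request:
jog_arm(rows=[[1,0.037,-0.002,0,0,0,0],[1,0.036,-0.002,0,0,0,0],[1,0.037,-0.002,0,0,0,0],[1,0.036,-0.002,0,0,0,0],[1,0.037,-0.002,0,0,0,0],[1,0.037,-0.002,0,0,0,0],[1,0.036,-0.003,0,0,0,0],[1,0.037,-0.002,0,0,0,0]])

```text
time_s: 12.8
tool_pos: [0.688, 0.0382, 0.4023]
tool_rot: [180.0, -0.1, 89.7]
force: [1.7, -0.3, 0.7]
grip_width: 0.0004
```

Request:
jog_arm(rows=[[1,0.014,-0.024,0,0,0,0],[1,0.015,-0.024,0,0,0,0],[1,0.014,-0.023,0,0,0,0],[1,0.015,-0.024,0,0,0,0],[1,0.014,-0.024,0,0,0,0],[1,0.015,-0.023,0,0,0,0],[1,0,0,0,0,0,0],[1,0,0,0,0,0,0],[1,0,0,0,0,0,0]])

```text
time_s: 13.55
tool_pos: [0.5474, 0.1231, 0.4023]
tool_rot: [179.9, -0.0, 89.6]
force: [-0.2, -0.3, 0.5]
grip_width: 0.0007
```

Run:
```python
from h import *
P,im,d=shot('scene'); o=status.get_obs(); print(o['tool_pos'],o['tool_rot'],o['force'],o['time_s'])
cv2.imwrite('pics/c6.png',cv2.resize(im[130:280,210:400,::-1],None,fx=4,fy=4,interpolation=cv2.INTER_CUBIC))
```

```text
[0.5478845  0.12233383 0.40213082] [1.79940571e+02 5.06231989e-03 8.95492685e+01] [-0.05817122 -0.51186751 -0.44088265] 13.6
```

View pics/c6.png

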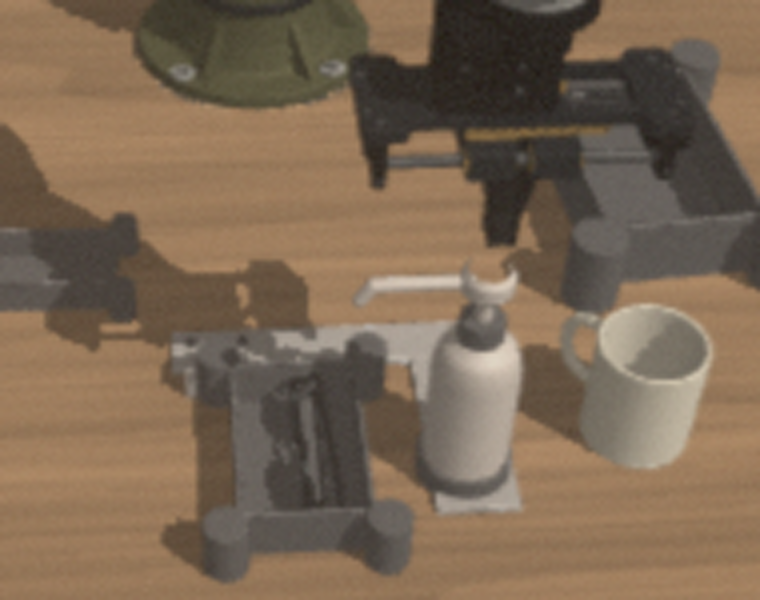

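The closed fingertips (500,240) are just above the pump head (490,275) and slightly to the right. I'll shift 4 mm and press.

Request:
jog_arm(rows=[[1,-0.004,0,0.01,0,0,0],[1,0,0,0.01,0,0,0],[1,0,0,0,0,0,0],[1,0,0,0.004,0,0,0],[1,0,0,0.004,0,0,0],[1,0,0,0.002,0,0,0],[1,0,0,0,0,0,0],[1,0,0,0,0,0,0]])

```text
time_s: 14.27
tool_pos: [0.5477, 0.1177, 0.3721]
tool_rot: [180.0, 0.0, 89.5]
force: [-0.3, -1.9, 2.6]
grip_width: 0.0004
```

Request:
jog_arm(rows=[[1,0,0,0.004,0,0,0],[1,0,0,0.004,0,0,0],[1,0,0,0.002,0,0,0],[1,0,0,0,0,0,0],[1,0,0,0,0,0,0]])

```text
time_s: 14.68
tool_pos: [0.5479, 0.1179, 0.3624]
tool_rot: [179.9, -0.0, 89.5]
force: [-2.1, -1.2, 6.2]
grip_width: 0.0007
```

Request:
jog_arm(rows=[[1,0,0,0.002,0,0,0],[1,0,0,0,0,0,0],[1,0,0,0,0,0,0]])

```text
time_s: 14.93
tool_pos: [0.5478, 0.1179, 0.3607]
tool_rot: [179.9, -0.0, 89.5]
force: [-1.7, -2.7, 7.9]
grip_width: 0.0005
```

Request:
jog_arm(rows=[[1,0,0,0.002,0,0,0],[1,0,0,0,0,0,0],[1,0,0,0,0,0,0]])

```text
time_s: 15.18
tool_pos: [0.5478, 0.1178, 0.3605]
tool_rot: [179.9, -0.0, 89.5]
force: [-5.4, -3.8, 14.7]
grip_width: 0.0006
```

Request:
jog_arm(rows=[[1,0,0,0.001,0,0,0],[1,0,0,0,0,0,0],[1,0,0,0,0,0,0]])

```text
time_s: 15.43
tool_pos: [0.5478, 0.1178, 0.3605]
tool_rot: [179.8, -0.1, 89.5]
force: [-7.1, -4.0, 19.4]
grip_width: 0.0004
```

The tip stalled at z 0.3605 while the force climbed to 19 N, so the head is on its stop. Now I'll release and retreat.

Request:
jog_arm(rows=[[1,0,0,-0.004,0,0,0],[1,0,0,-0.006,0,0,0],[1,0,0,-0.01,0,0,0],[1,0,0,-0.02,0,0,0],[1,0,0,-0.03,0,0,0],[1,0,0,-0.02,0,0,0],[1,0.02,-0.03,0,0,0,0],[1,0.02,-0.035,0,0,0,0],[1,0.02,-0.035,0,0,0,0],[1,0.03,-0.02,0,0,0,0],[1,0.04,0,0,0,0,0],[1,0.04,0,0,0,0,0]])

```text
time_s: 16.43
tool_pos: [0.4274, 0.2906, 0.4474]
tool_rot: [179.9, -0.1, 89.5]
force: [0.5, -0.2, 0.2]
grip_width: 0.0003
```

Request:
jog_arm(rows=[[1,0.04,0,0,0,0,0],[1,0.04,0,0,0,0,0],[1,0,0,0,0,0,0],[1,0,0,0,0,0,0],[1,0,0,0,0,0,0]])

```text
time_s: 16.85
tool_pos: [0.4297, 0.3691, 0.4461]
tool_rot: [-180.0, 0.1, 89.5]
force: [0.2, -0.1, 0.1]
grip_width: 0.0001
```

Run:
```python
from h import *
P,im,d=shot('top','top7.png'); o=status.get_obs(); print(o['tool_pos'],o['force'],o['time_s'])
Q=np.array([P['eye']+ray(P,r,q)*d[r,q] for r in range(180,210) for q in range(228,250)])
k=Q[(Q[:,2]>.16)&(Q[:,2]<.21)];print(len(k),np.percentile(k[:,2],[50,75,90]))
a=cv2.resize(im[90:300,90:480,::-1],None,fx=2,fy=2,interpolation=cv2.INTER_CUBIC)
cv2.imwrite('pics/c7.png',a)
```

```text
[0.43009044 0.36821419 0.44640569] [-0.06105263 -0.3563494   0.09575026] 16.9
108 [0.18802032 0.19059627 0.19290243]
```

View pics/c7.png

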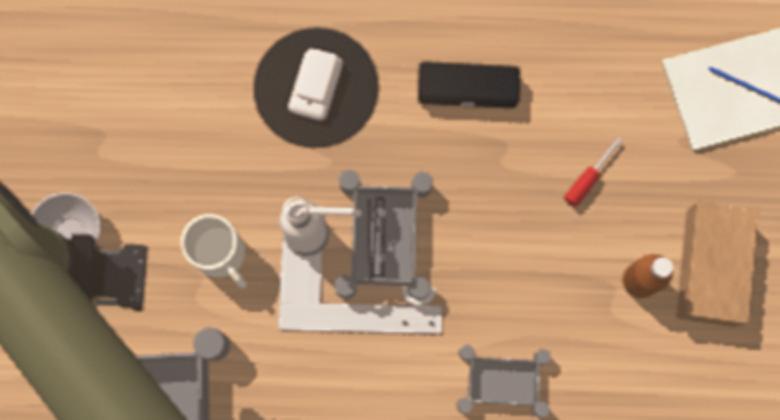

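The tray (385,235) sits square beside the pump with the nozzle (355,212) over it, the pump head is up at about 0.193, and the bystanders are where they started. Handing in.

```bash
python3 -c "
from h import *
print(env.sign_off())"
```

```text
the job is handed in; nothing more can be done
None
```

The job is done and handed in at about 17 s of robot time. No verdict was reported.

**Tray:** I pushed the middle-sized tray by its end wall round the socket through a quarter turn. Afterwards it measured 90.1°, against a station yaw of about 0.4° (two strip edges gave about +0.4° and +0.5°, a third −0.5°). The pivot pillar was within about 2–3 mm of the socket centre. The nozzle is over the tray.

**Pump:** I pressed the head with the closed fingertips until it stalled after about 15.5–16 mm of travel. The force rose to 19 N there, well above the 7.2 N spring, so it was on its stop. After release the depth image put the head back up at about 193 mm.

**Checks:** In the last picture the other things on the desk look where they were; I checked this by eye only. The arm is clear of everything.

**Disagreements:** The detectors' pump-top positions differed by 1–2 cm from the strip fit, and the scene-camera depth was off by about 1 cm. I used the strip fit, which the top-camera depth supported and the press confirmed.

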